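# Release a roller from the sprung rack and lay it in the yellow cradle

### The job

Pull the red knob of the roller rack straight out to its stop and hold it there until the orange-banded roller has rolled down and come to rest at the front; then ease the knob fully home without letting it snap back, and let go. After that pick up the roller and lay it centred in the empty yellow cradle, never dropping it on the table and leaving everything else where it is.

Things in the scene. Friction and masses are not known exactly. Their poses are not given: they have to be found in the camera images.
- rack: Fixed plywood rack, 300 mm long (x), 170 wide, origin under its centre, -x its low front end towards the robot. A channel 146 mm wide between walls 25 mm high slopes down to the front at 8 degrees; the ramp is 35 mm above the table at the front, 64 mm at the gate. At the front two white end stops, 33 mm high, with a 78 mm gap between them (room for a finger), catch the roller.
- lamp (a point): Middle of the front lower edge of the lamp bar on the rack: over rack x = +20 mm, 294 mm above the table. The bar is 40 mm deep (back from here), 210 mm wide, 20 mm thick, on two slim posts at rack x = +45, y = -96 and +96 mm. It hangs over the knob, so grip the knob with the tool tilted, from the robot's side along the knob's axis.
- gate (a joint): Pull-out of the sprung gate: 0 home, 0.060 m at its stop. Slides along the knob's axis, 27 degrees from vertical, up and to the rack's -x. Spring: 3 N at home, 9 N at the stop (some N more from friction). Let go when out it snaps; within 3 mm of home it closes softly. The roller gets free under its prongs after 30 mm and rests at the front 1 to 2 s later.
- knob (a point): Centre of the red round knob on the gate, 34 mm diameter, 36 mm long along its axis; its z axis is the pull direction (outward). With the gate home it is 3 mm behind (+x) the rack's origin and 177 mm above the table. The rack's white guide bar (170 mm wide) crosses 41 mm below it down the axis; all round the knob is free space.
- front_stop (a point): Point on the rack where the roller's centre lies after it has rolled down against the end stops: rack x = -133 mm, 58 mm above the table. Same axes as the rack; the roller's length then lies along y.
- roller: Loose light-wood roller with orange bands, 40 mm diameter, 110 mm long along its own y, with a steel axle end 12 mm thick and 15 mm long at either side (140 mm over all), about 120 g; origin at its centre (it turns about y as it rolls). Starts high on the rack's ramp, its axle ends held by the gate's two prongs.
- board_yellow: Fixed white board 190 x 150 x 20 mm (x, y, z) with an empty yellow cradle in the middle; origin under its centre. The cradle is two yellow V-blocks, 14 mm thick, 45 mm either side of the middle along the board's y (76 mm clear between them), 55 mm wide at the mouth, tops 46 mm above the table; a roller lies in both Vs along the board's y.
- board_yellow_rest (a point): Where the roller's centre is when it lies in the yellow cradle: over the board's centre, 49 mm above the table. Same axes as the board.
- board_blue: The same board with a blue cradle, already holding the roller with blue bands; origin under its centre. Leave alone. The two boards stand left and right of the rack, either way round.
- blue_roller: the other wooden roller, with blue bands, same size, lying in the blue cradle; leave alone. Origin at its centre
- disc: loose brown wooden disc, 60 mm across, 16 mm high, flat on the table; leave alone. Origin under its centre
- disc2: loose pale wooden disc, 60 mm across, 16 mm high, flat on the table; leave alone. Origin under its centre
- gel: clear bottle with a white cap, 60 mm across, 150 mm high, behind the boards; leave alone. Origin under its centre
- mug: blue mug, 80 mm across, 90 mm high, behind the boards; leave alone. Origin under its centre
- jar: green glass jar with a yellow lid, 70 mm across, 80 mm high; leave alone. Origin under its centre
Not all that is in view belongs to the job. Leave any turquoise look-alike of the roller alone.

How it is judged:
On the way, in this order (a step that is already met when the one before it is completed fails the run):
1. the knob is held out at its stop (within 7 mm) while the roller has come to rest at the front stops (value of joint gate above 0.053 m and distance between roller and front_stop below 0.02 m and linear speed of roller below 0.05 m/s), for 0.2 s.
2. the knob is back home (within 4 mm) and let go, the roller still lying at the front (value of joint gate below 0.004 m and contact force between the fingers and rack below 0.2 N and distance between roller and front_stop below 0.02 m and linear speed of roller below 0.05 m/s), for 0.1 s.
At the end, for the whole second after the job is handed in: The orange-banded roller lies still in the yellow cradle, its centre within 12 mm of the cradle's centre seen from above and within 5 mm of its resting height, its axis within 0.12 rad of the cradle's; the gate is home within 4 mm (horizontal distance between roller and board_yellow_rest below 0.012 m and z of roller in the frame of board_yellow_rest between -0.005 and 0.005 m and angle between the y axis of roller and the y axis of board_yellow, either way round below 0.12 rad and linear speed of roller below 0.02 m/s and value of joint gate below 0.004 m); the robot touches nothing.
It fails at once if the knob snaps back (gate returning faster than 0.45 m/s) (velocity of joint gate below -0.45 m/s).
It fails at once if the roller falls onto the table (height (world z) of roller below 0.03 m).
It fails at once if another object is moved by more than 20 mm (distance of any of blue_roller, disc, disc2, gel, mug, jar from where it was at the start of the episode above 0.02 m).
It also fails if it takes over 59 s, if anything falls off the work surface, if the arm or the gripper's body presses on something with over 40 N, if the wrist force passes 120 N, or if a joint passes its speed limit or range.

### The arm

A 7-joint arm with a two-finger parallel gripper is mounted at the origin on the work surface. World frame = base frame: x ahead of the robot, y to its left, z up, the work surface at z = 0. Lengths are in m, angles in rad, forces in N, time in s.
With the tool pointing down it reaches from about 0.4 to 0.9 m from the base axis. Payload 5.5 kg.
Tool frame: the origin (TCP) lies between the finger pads; the fingertips stand env.tip_extent ahead of it and the grasp point (between the pads) lies 3 mm ahead of it (env.tip_extent is the distance from the TCP to the fingertips, in m); z points along the fingers, y is the line along which they close (so a half turn about z gives the same grasp; the last joint's range is limited). The gripper opens to 85 mm and grips with 20 to 120 N. Pads are 22 mm wide; open, the fingers measure 114 mm over their backs; the gripper's body (76 mm by 85 mm) begins 54 mm behind the grasp point. The pads swing forward as they close: fully open they stand 13 mm farther back than shut.
Start: joints at [-1.021, 0.501, -0.427, 1.55, 0.221, 1.138, -0.21], TCP at [0.184, 0.623, 0.253] pointing down, gripper open.
Joint ranges: [-2.88, 2.88], [-0.31, 2.03], [-1.54, 1.56], [0.2, 2.42], [-1.41, 4.55], [0.19, 2.02], [-2.57, 2.57]. Speed limits (rad/s): [2.57, 2.57, 3.14, 3.14, 3.14, 3.14, 3.14].

### API

Orientations are given as a 3x3 rotation matrix whose columns are the frame's x, y, z axes.
In Python, from plant import env gives the robot as it stands.
- The arm moves only by the tool apply_moves, never from a script. Its argument "commands" is a list of rows, each an object with "slide": the shift along the world's x, y, z in mm, a list of three; "turn": the turn, a rotation vector about the world's x, y, z in rad, a list of three; "hand": the opening, from 0 (shut) to 1 (fully open). In form: [{"slide": [dx, dy, dz], "turn": [wx, wy, wz], "hand": hand}, ...]. A call has 1 to 12 rows; each row shifts and turns the commanded pose from where the row before left it; what a row does not reach is not made up. A row lasts 1/8 s, in which the tool goes at most 62.5 mm and 10.7 degrees, less where a joint would pass 70% of its speed; a pose out of reach is approached as far as the arm can. A call is refused whole if a number of a shift passes 62.5 or a number of a turn 0.188, either way. A call with a gripper value outside its range is refused whole. The fingers move at their own pace and stop on an object; "grip_force" is the grip in N (left out, the last holds). Time passes only in rows, so rows that do not move let the fingers close. It gives the time, the measured TCP pose, the force, the opening and the grip force at its end, in the units of the state.
- env.get_obs(): the state, without advancing time (a new reading comes with each control period).
- env.get_image(name): name is "scene" or "top" or "wrist"; returns the picture (420x560x3 uint8, red, green, blue); there is no depth.
- env.calibration(name): a dict with "fx", "fy", "cx", "cy" (pixels), "k1" (the pictures are not rectified: a ray, as slopes to the right and down, at radius r is drawn at 1 + k1 r^2 times it, then the intrinsics apply), "cam_to_world" (4x4, takes a point from camera to world coordinates). Camera axes: x right, y down, z forward; pixel columns grow to the right and rows downward; lengths in m; the calibration is good to about 2 mm. A picture is of the moment at which its call begins: read the wrist's pose just before it. calibration takes no time and is no camera call; for the wrist camera it gives the pose at the moment of the call.
- env.job_done(): hands the job in; it is judged then, once.
The state is a dict: "t": time; "q": joint angles; "dq": joint speeds; "effort": joint torques, N m; "tool_pos": TCP position; "ee_rot": TCP orientation; "contact_force": force on the tool from outside, world axes, zero at the start; "moment": the same for the moment, N m; "finger_gap": finger opening in m; "grip_force": force on a finger pad.
Only numpy, scipy, OpenCV 4.12 (cv2) and the standard library are available. Lean on these libraries where they do the work, as an engineer would, in place of code of your own. Each camera call takes 0.05 s, during which the arm holds its last target. There are 200 camera calls.

## Working session

There is one attempt and no reset: what is moved stays moved. The work goes in short steps, Python scripts to look and compute and a tool call to move; the robot and the scene stay as the last step left them, time stands still between calls to the robot, and variables do not carry over. Pictures are saved under pics/ and viewed, at most 10 in all, crops included, and the job is handed in when it is done.

Besides the shell and the picture viewer there is one more tool, called by a JSON object that holds its "api" and its "payload", one argument or row to a line. apply_moves: Moves the arm, as the interface text tells. Its arguments: {"type":"object","properties":{"commands":{"type":"array"},"grip_force":{"type":"number"}},"required":["commands"]}

```bash
mkdir -p pics && ls && cat > h.py <<'E'
import numpy as np, cv2
from plant import env
def grab(n):
    c=env.calibration(n); return cv2.cvtColor(env.get_image(n),cv2.COLOR_RGB2BGR),c
def ray(c,u,v):
    K=np.array([[c["fx"],0,c["cx"]],[0,c["fy"],c["cy"]],[0,0,1.]])
    p=cv2.undistortPoints(np.array([[[u,v]]],float),K,np.array([c["k1"],0,0,0.]))[0,0]
    T=np.array(c["cam_to_world"]); return T[:3,3],T[:3,:3]@np.array([p[0],p[1],1])
def onz(c,u,v,z):
    o,d=ray(c,u,v); return o+d*(z-o[2])/d[2]
def tri(*r):
    A=0;b=0
    for o,d in r:
        d=d/np.linalg.norm(d);P=np.eye(3)-np.outer(d,d);A=A+P;b=b+P@o
    return np.linalg.solve(A,b)
def proj(c,X):
    T=np.linalg.inv(np.array(c["cam_to_world"])); p=T[:3,:3]@X+T[:3,3]; x,y=p[0]/p[2],p[1]/p[2]; s=1+c["k1"]*(x*x+y*y)
    return np.array([c["fx"]*x*s+c["cx"],c["fy"]*y*s+c["cy"]])
E
python3 - <<'E'
from h import *
for n in("scene","top"):
    im,c=grab(n); cv2.imwrite(f"pics/{n}0.png",im); print(n,c["fx"],c["cx"],c["cy"],c["k1"],np.round(c["cam_to_world"],3).tolist())
o=env.get_obs();print(env.tip_extent,o["t"],o["tool_pos"],np.round(o["ee_rot"],3).tolist(),o["finger_gap"])
E
```

```text
pics
scene 393.1991819006641 275.4522758996684 213.88381391633766 -0.03774138317717078 [[-0.214, 0.52, -0.827, 1.499], [0.977, 0.101, -0.189, 0.168], [-0.015, -0.848, -0.53, 0.827], [0.0, 0.0, 0.0, 1.0]]
top 425.509873517317 279.56350389954656 209.82116904422313 -0.07747877972370831 [[0.021, -0.982, 0.186, 0.346], [-1.0, -0.017, 0.021, -0.073], [-0.018, -0.186, -0.982, 1.301], [0.0, 0.0, 0.0, 1.0]]
0.022 0.1 [0.18374252 0.62288165 0.25235755] [[-0.959, 0.283, -0.001], [0.283, 0.959, -0.002], [0.0, -0.002, -1.0]] 0.0853496637539066
```

View pics/scene0.png

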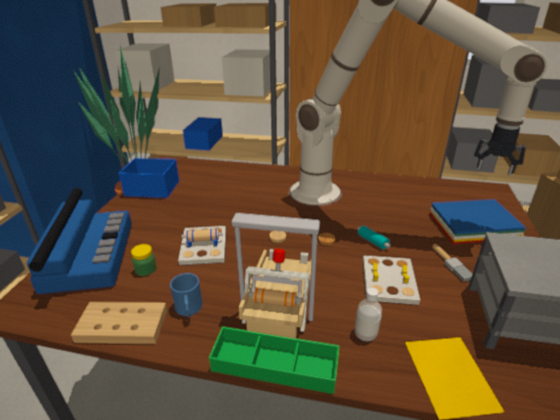

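View pics/top0.png

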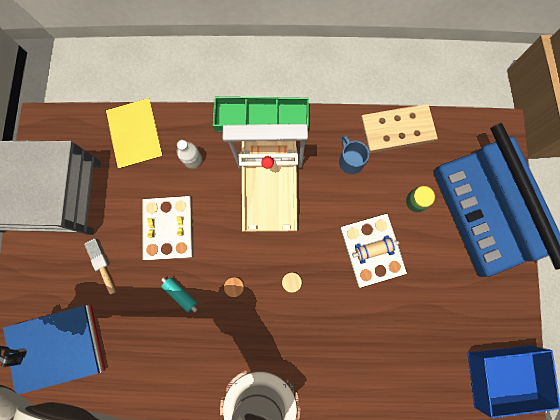

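The scene view shows the red knob at about (279,256) under the grey lamp bar, the yellow cradle at (390,272) and the turquoise decoy at (373,238). The top view shows the knob at (267,162), the rack between about (240,232) and (298,232) at its front, the yellow board at (167,228) and the blue board at (375,250).

```bash
python3 - <<'E'
from h import *
def blobs(im,lo,hi,box,amin=6):
    hsv=cv2.cvtColor(im,cv2.COLOR_BGR2HSV); m=cv2.inRange(hsv,lo,hi)
    k=np.zeros_like(m); x0,y0,x1,y1=box; k[y0:y1,x0:x1]=255; m&=k
    n,l,s,ce=cv2.connectedComponentsWithStats(m)
    return [(np.round(ce[i],1).tolist(),s[i].tolist()) for i in range(1,n) if s[i][4]>=amin],m
T,ct=grab("top");S,cs=grab("scene")
print("red top",blobs(T,(0,180,90),(6,255,255),(250,145,285,180))[0]); print("red sc",blobs(S,(0,180,90),(6,255,255),(260,235,300,280))[0])
yt,_=blobs(T,(22,150,110),(34,255,255),(140,190,195,265)); ys,_=blobs(S,(22,150,110),(34,255,255),(360,250,420,305))
print("yel top",yt);print("yel sc",ys)
for n,(im,c),bx in(("t",(T,ct),(140,190,195,265)),):
    b,m=blobs(im,(0,0,150),(180,60,255),bx); m=cv2.morphologyEx(m,cv2.MORPH_CLOSE,np.ones((15,15)))
    r=max(cv2.findContours(m,0,2)[0],key=cv2.contourArea); q=cv2.boxPoints(cv2.minAreaRect(r)); P=np.array([onz(c,*p,.02) for p in q]); print("board",q.round(1).tolist(),P.round(4).tolist(),P.mean(0))
    print([np.linalg.norm(P[i]-P[i-1]).round(4) for i in range(4)])
a=cv2.resize(T[90:245,205:335],None,fx=4,fy=4,interpolation=2);cv2.imwrite("pics/tc.png",a)
b=cv2.resize(S[205:345,215:345],None,fx=4,fy=4,interpolation=2);cv2.imwrite("pics/sc.png",b)
E
```

```text
red top [([267.1, 161.9], [262, 156, 12, 13, 109])]
red sc [([278.6, 254.9], [273, 248, 13, 15, 152])]
yel top [([179.2, 220.2], [177, 217, 5, 8, 25]), ([150.1, 222.7], [147, 219, 7, 9, 31]), ([179.6, 231.8], [177, 228, 6, 8, 25]), ([149.8, 233.7], [148, 230, 5, 8, 25])]
yel sc [([375.0, 271.3], [373, 263, 6, 18, 73]), ([405.1, 273.7], [403, 265, 6, 18, 77])]
board [[141.5, 197.0], [189.8000030517578, 195.8000030517578], [191.1999969482422, 258.20001220703125], [143.0, 259.29998779296875]] [[0.6215, 0.3871, 0.02], [0.6276, 0.2345, 0.02], [0.4348, 0.2185, 0.02], [0.4277, 0.3669, 0.02]] [0.52787829 0.30174103 0.02      ]
[np.float64(0.1949), np.float64(0.1527), np.float64(0.1935), np.float64(0.1485)]
```

View pics/tc.png

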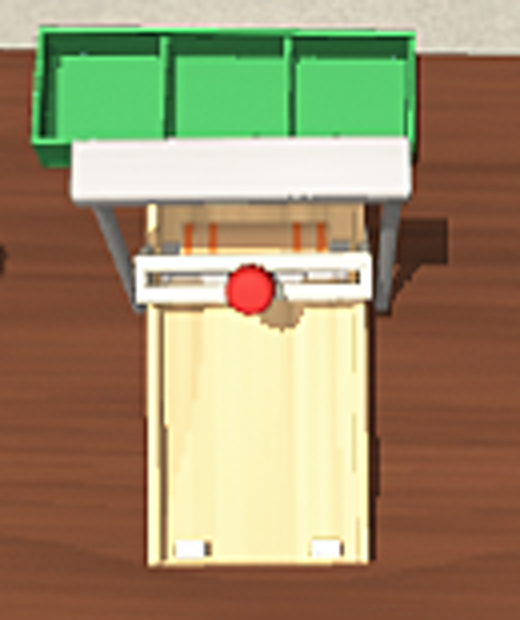

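View pics/sc.png

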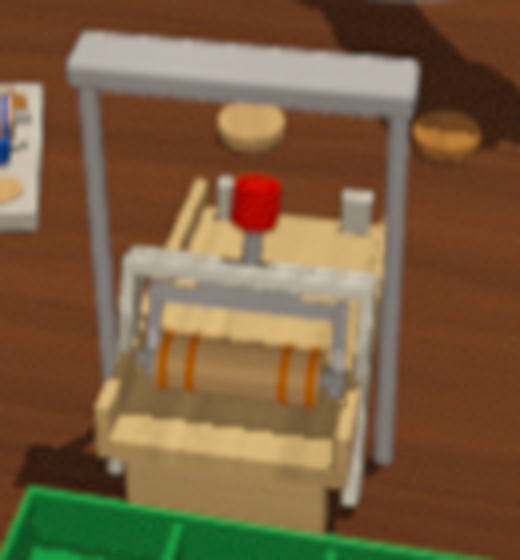

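The top crop shows the knob centre at (250,290), the end stops at (192,548) and (327,548), and the lamp bar's front lower edge from (73,200) to (411,200). The scene crop shows the knob at (256,203) and the lamp bar from (72,80) to (412,110), with free space around the knob.

```bash
python3 - <<'E'
from h import *
ct=env.calibration("top");cs=env.calibration("scene")
K=tri(ray(ct,267.1,161.9),ray(cs,278.6,254.9)); print("knob tri",K, proj(ct,K)-[267.1,161.9],"planez",onz(ct,267.1,161.9,.182),onz(cs,278.6,254.9,.177))
def pair(n,a,b,z):
    f=lambda p:onz(ct,p[0]/4+205,p[1]/4+90,z)
    A,B=f(a),f(b); d=A-B; print(n,A.round(4),B.round(4),"mid",((A+B)/2).round(4),"len",np.linalg.norm(d).round(4),"yaw",np.arctan2(-d[0],d[1]).round(4))
pair("stops",(192,548),(327,548),.068)
pair("rackfront",(148,565),(369,563),.06)
pair("lamp",(73,202),(411,202),.294)
for h in(.02,.046):
  pass
tp=[(179.2,220.2),(150.1,222.7),(179.6,231.8),(149.8,233.7)]
P=np.array([onz(ct,*p,.036) for p in tp]);print(P.round(4).tolist(),P.mean(0).round(4))
A,B=(P[1]+P[3])/2,(P[0]+P[2])/2;d=A-B;print("yel yaw",np.arctan2(-d[0],d[1]),np.linalg.norm(d))
A,B=onz(cs,405.1,273.7,.036),onz(cs,375,271.3,.036);d=A-B;print("yel sc",A,B,(A+B)/2,np.arctan2(-d[0],d[1]),np.linalg.norm(d))
E
```

```text
knob tri [ 0.69064876 -0.0112509   0.18142527] [-0.25800483  0.04933418] planez [ 0.69062316 -0.0119863   0.182     ] [ 0.68496838 -0.0117645   0.177     ]
stops [0.5266 0.0303 0.068 ] [ 0.5284 -0.0686  0.068 ] mid [ 0.5275 -0.0191  0.068 ] len 0.0989 yaw 0.0185
rackfront [0.5145 0.0631 0.06  ] [ 0.519  -0.0996  0.06  ] mid [ 0.5168 -0.0183  0.06  ] len 0.1627 yaw 0.0279
lamp [0.7103 0.0931 0.294 ] [ 0.7132 -0.1178  0.294 ] mid [ 0.7118 -0.0123  0.294 ] len 0.211 yaw 0.0136
[[0.5478, 0.2585, 0.036], [0.5384, 0.348, 0.036], [0.5123, 0.255, 0.036], [0.5046, 0.3463, 0.036]] [0.5258 0.3019 0.036 ]
yel yaw 0.0945697779415274 0.0907983139677864
yel sc [0.52471606 0.34654763 0.036     ] [0.53087742 0.25661025 0.036     ] [0.52779674 0.30157894 0.036     ] 0.06840035067387606 0.09014818640659861
```

The top-view knob, lamp and rack-front edges don't agree with each other to better than about 15 mm. So I'll move in front of the knob and measure it with the wrist camera.

```bash
cat >> h.py <<'E'
from scipy.spatial.transform import Rotation as R
def Rk(yaw=.033,t=np.radians(27)):
    z=np.array([np.sin(t)*np.cos(yaw),np.sin(t)*np.sin(yaw),-np.cos(t)]);y=np.array([-np.sin(yaw),np.cos(yaw),0]);return np.c_[np.cross(y,z),y,z]
def go(p,Rt):
    o=env.get_obs(); print("slide mm",((p-o["tool_pos"])*1e3).round(1),"turn",R.from_matrix(Rt@np.array(o["ee_rot"]).T).as_rotvec().round(4))
E
python3 -c "
from h import *
go(np.array([.60,-.013,.36]),Rk())"
```

```text
slide mm [ 416.2 -636.1  107.4] turn [-0.0587 -0.4697  0.3141]
```

{"api": "apply_moves", "payload": {
  "commands": [
    {"slide": [20, -40, 20], "turn": [0, 0, 0], "hand": 1},
    {"slide": [36, -54, 20], "turn": [-0.005, -0.043, 0.029], "hand": 1},
    {"slide": [36, -54, 20], "turn": [-0.005, -0.043, 0.029], "hand": 1},
    {"slide": [36, -54, 15], "turn": [-0.005, -0.043, 0.029], "hand": 1},
    {"slide": [36, -54, 10], "turn": [-0.005, -0.043, 0.029], "hand": 1},
    {"slide": [36, -54, 5], "turn": [-0.005, -0.043, 0.029], "hand": 1},
    {"slide": [36, -54, 5], "turn": [-0.006, -0.043, 0.029], "hand": 1},
    {"slide": [36, -54, 5], "turn": [-0.006, -0.043, 0.029], "hand": 1},
    {"slide": [36, -54, 5], "turn": [-0.006, -0.043, 0.029], "hand": 1},
    {"slide": [36, -54, 2], "turn": [-0.006, -0.043, 0.029], "hand": 1},
    {"slide": [36, -54, 0], "turn": [-0.005, -0.043, 0.028], "hand": 1},
    {"slide": [36, -54, 0], "turn": [-0.005, -0.043, 0.028], "hand": 1}
  ],
  "grip_force": 40
}}

```text
t: 1.7
tool_pos: [0.5811, 0.0169, 0.3552]
ee_rot: [[-0.888, -0.038, 0.459], [-0.034, 0.999, 0.017], [-0.459, -0.001, -0.889]]
contact_force: [1.1, 1.2, -1.0]
finger_gap: 0.0854
grip_force: 0.0
```

{"api": "apply_moves", "payload": {
  "commands": [
    {"slide": [36, -2, 0], "turn": [-0.005, -0.04, 0.028], "hand": 1},
    {"slide": [0, 0, 0], "turn": [0, 0, 0], "hand": 1},
    {"slide": [0, 0, 0], "turn": [0, 0, 0], "hand": 1}
  ]
}}

```text
t: 2.08
tool_pos: [0.6156, 0.0172, 0.3542]
ee_rot: [[-0.87, -0.065, 0.489], [-0.06, 0.998, 0.026], [-0.49, -0.007, -0.872]]
contact_force: [0.0, 0.0, -0.3]
finger_gap: 0.0857
grip_force: 0.0
```

```bash
python3 - <<'E'
from h import *
go(np.array([.60,-.013,.36]),Rk())
W,c=grab("wrist");cv2.imwrite("pics/w1.png",W);np.save("cw1.npy",c,allow_pickle=True)
hsv=cv2.cvtColor(W,cv2.COLOR_BGR2HSV);m=cv2.inRange(hsv,(0,180,60),(6,255,255))
n,l,s,ce=cv2.connectedComponentsWithStats(m);print([(ce[i].round(1),s[i]) for i in range(1,n) if s[i][4]>50])
print(np.round(c["cam_to_world"],4).tolist(),c["fx"],env.get_obs()["tool_pos"])
E
```

```text
slide mm [-15.6 -30.2   5.8] turn [ 0.0048  0.0413 -0.0323]
[(array([245.6, 168.4]), array([ 228,  149,   36,   39, 1016], dtype=int32))]
[[-0.0647, 0.6631, 0.7458, 0.4839], [0.9979, 0.0487, 0.0432, 0.0088], [-0.0077, 0.747, -0.6648, 0.4191], [0.0, 0.0, 0.0, 1.0]] 320.65081885213505 [0.61558372 0.01750453 0.35450226]
```

View pics/w1.png

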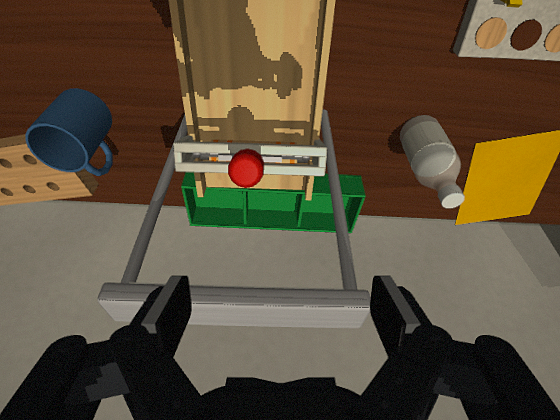

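The wrist view (upside down) shows the knob at (246,168), the guide bar from (175,157) to (327,160), and the lamp bar at (235,305) between the open fingers.

```bash
python3 - <<'E'
from h import *
cw=np.load("cw1.npy",allow_pickle=True).item();ct=env.calibration("top");cs=env.calibration("scene")
r=[ray(ct,267.1,161.9),ray(cs,278.6,254.9),ray(cw,245.6,168.4)]
print("t+s",tri(*r[:2]),"t+w",tri(r[0],r[2]),"s+w",tri(r[1],r[2]),"all",tri(*r))
for z in(.177,.187): print(onz(cw,245.6,168.4,z))
# rack front top corners not in view; posts/guide bar: front edge of guide bar
A,B=onz(cw,327,176,.13),onz(cw,176,170,.13);d=A-B;print("bar lower",A,B,np.arctan2(-d[0],d[1]),np.linalg.norm(d))
# lamp front lower edge in wrist image: ends (99,285)?,(368,292)
A,B=onz(cw,368,300,.294),onz(cw,100,292,.294);d=A-B;print("lamp",A,B,np.arctan2(-d[0],d[1]),np.linalg.norm(d))
G=cv2.resize(cv2.imread("pics/w1.png")[0:340,90:380],None,fx=2,fy=1.75);cv2.imwrite("pics/w1c.png",G)
E
```

```text
t+s [ 0.69064876 -0.0112509   0.18142527] t+w [ 0.69124878 -0.01276896  0.17902459] s+w [ 0.6892551  -0.01218869  0.18055686] all [ 0.69009308 -0.01206601  0.1808071 ]
[ 0.69263192 -0.01388506  0.177     ]
[ 0.68400945 -0.01294966  0.187     ]
bar lower [0.73810855 0.07928963 0.13      ] [ 0.74115061 -0.10148935  0.13      ] 0.016825939558993478 0.18080457630790023
lamp [0.73094242 0.09892656 0.294     ] [ 0.73719887 -0.12986849  0.294     ] 0.027338401355409953 0.22888057148059343
```

```bash
python3 - <<'E'
from h import *
K=np.array([.692,-.0127,.177]);Rt=Rk(.028);z=Rt[:,2]
print(z)
go(K-.100*z,Rt);go(K-.003*z,Rt)
E
```

```text
[ 0.45381255  0.01271007 -0.89100652]
slide mm [ 31.  -31.5 -88.4] turn [ 0.0048  0.0419 -0.0378]
slide mm [  75.1  -30.2 -174.8] turn [ 0.0048  0.0419 -0.0378]
```

{"api": "apply_moves", "payload": {
  "commands": [
    {"slide": [0, -16, -10], "turn": [0.002, 0.021, -0.019], "hand": 1},
    {"slide": [0, -15, -20], "turn": [0.003, 0.021, -0.019], "hand": 1},
    {"slide": [15, 0, -29], "turn": [0, 0, 0], "hand": 1},
    {"slide": [16, 0, -29], "turn": [0, 0, 0], "hand": 1},
    {"slide": [0, 0, 0], "turn": [0, 0, 0], "hand": 1},
    {"slide": [0, 0, 0], "turn": [0, 0, 0], "hand": 1}
  ]
}}

```text
t: 2.88
tool_pos: [0.6471, -0.0153, 0.2665]
ee_rot: [[-0.891, -0.025, 0.454], [-0.023, 1.0, 0.011], [-0.454, -0.0, -0.891]]
contact_force: [-0.8, 0.4, 1.0]
finger_gap: 0.0857
grip_force: 0.0
```

```bash
python3 - <<'E'
from h import *
K=np.array([.692,-.0127,.177]);Rt=Rk(.028);z=Rt[:,2]
go(K-.003*z,Rt)
W,c=grab("wrist");cv2.imwrite("pics/w2.png",W)
hsv=cv2.cvtColor(W,cv2.COLOR_BGR2HSV);m=cv2.inRange(hsv,(0,180,60),(6,255,255))
n,l,s,ce=cv2.connectedComponentsWithStats(m)
for i in range(1,n):
  if s[i][4]>50: print(ce[i].round(1),s[i],onz(c,*ce[i],.181))
print("proj K",proj(c,K), "finger axis", [proj(c,env.get_obs()["tool_pos"]+np.array(env.get_obs()["ee_rot"])@np.array([0,0,d])) for d in (.003,.1)])
E
```

```text
slide mm [ 43.6   2.5 -86.8] turn [0.0003 0.0001 0.0026]
[282.6 222.5] [ 260  195   47   54 1908] [ 0.68933021 -0.01309589  0.181     ]
proj K [283.02706804 220.94015563] finger axis [array([281.7353206, 299.3847753]), array([281.34502514, 223.19209663])]
```

View pics/w2.png

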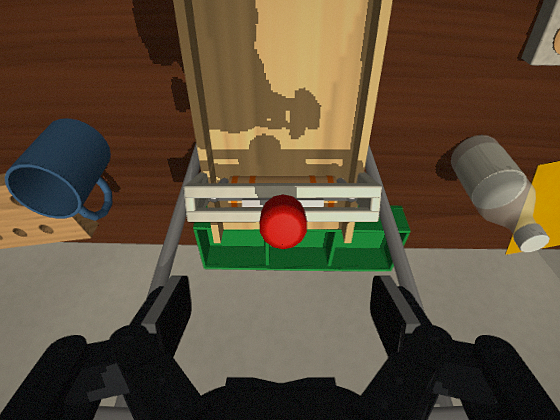

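The knob sits at (283,222), midway between the open fingers and on the tool axis, so I can advance and close.

{"api": "apply_moves", "payload": {
  "commands": [
    {"slide": [9, 0, -18], "turn": [0, 0, 0], "hand": 1},
    {"slide": [9, 1, -18], "turn": [0, 0, 0], "hand": 1},
    {"slide": [9, 1, -17], "turn": [0, 0, 0], "hand": 1},
    {"slide": [8, 0, -17], "turn": [0, 0, 0], "hand": 1},
    {"slide": [8, 0, -17], "turn": [0, 0, 0], "hand": 1},
    {"slide": [0, 0, 0], "turn": [0, 0, 0], "hand": 1},
    {"slide": [0, 0, 0], "turn": [0, 0, 0], "hand": 0.2},
    {"slide": [0, 0, 0], "turn": [0, 0, 0], "hand": 0.2},
    {"slide": [0, 0, 0], "turn": [0, 0, 0], "hand": 0.2},
    {"slide": [0, 0, 0], "turn": [0, 0, 0], "hand": 0.2},
    {"slide": [0, 0, 0], "turn": [0, 0, 0], "hand": 0.2},
    {"slide": [0, 0, 0], "turn": [0, 0, 0], "hand": 0.2}
  ],
  "grip_force": 60
}}

```text
t: 4.42
tool_pos: [0.6905, -0.0125, 0.1809]
ee_rot: [[-0.89, -0.027, 0.456], [-0.024, 1.0, 0.012], [-0.456, -0.0, -0.89]]
contact_force: [-5.0, 0.3, 5.5]
finger_gap: 0.032
grip_force: 59.0
```

{"api": "apply_moves", "payload": {
  "commands": [
    {"slide": [-2.7, -0.1, 5.4], "turn": [0, 0, 0], "hand": 0.2},
    {"slide": [-2.7, 0, 5.3], "turn": [0, 0, 0], "hand": 0.2},
    {"slide": [-2.7, -0.1, 5.4], "turn": [0, 0, 0], "hand": 0.2},
    {"slide": [-2.7, 0, 5.3], "turn": [0, 0, 0], "hand": 0.2}
  ],
  "grip_force": 80
}}

```text
t: 4.92
tool_pos: [0.68, -0.0127, 0.2014]
ee_rot: [[-0.89, -0.026, 0.456], [-0.024, 1.0, 0.012], [-0.456, -0.0, -0.89]]
contact_force: [5.8, -1.1, -6.4]
finger_gap: 0.0318
grip_force: 79.8
```

{"api": "apply_moves", "payload": {
  "commands": [
    {"slide": [-2.8, -0.1, 5.4], "turn": [0, 0, 0], "hand": 0.2},
    {"slide": [-2.8, 0, 5.4], "turn": [0, 0, 0], "hand": 0.2},
    {"slide": [-2.8, -0.1, 5.4], "turn": [0, 0, 0], "hand": 0.2},
    {"slide": [-2.8, 0, 5.4], "turn": [0, 0, 0], "hand": 0.2},
    {"slide": [-2.8, -0.1, 5.4], "turn": [0, 0, 0], "hand": 0.2},
    {"slide": [-2.8, 0, 5.4], "turn": [0, 0, 0], "hand": 0.2},
    {"slide": [0, 0, 0], "turn": [0, 0, 0], "hand": 0.2}
  ]
}}

```text
t: 5.8
tool_pos: [0.6635, -0.0132, 0.2339]
ee_rot: [[-0.889, -0.026, 0.456], [-0.024, 1.0, 0.012], [-0.456, -0.001, -0.89]]
contact_force: [8.7, -1.3, -8.2]
finger_gap: 0.0317
grip_force: 80.2
```

{"api": "apply_moves", "payload": {
  "commands": [
    {"slide": [-0.9, 0, 1.8], "turn": [0, 0, 0], "hand": 0.2},
    {"slide": [-0.9, 0, 1.8], "turn": [0, 0, 0], "hand": 0.2},
    {"slide": [0, 0, 0], "turn": [0, 0, 0], "hand": 0.2},
    {"slide": [0, 0, 0], "turn": [0, 0, 0], "hand": 0.2},
    {"slide": [0, 0, 0], "turn": [0, 0, 0], "hand": 0.2}
  ]
}}

```text
t: 6.42
tool_pos: [0.6629, -0.0132, 0.2348]
ee_rot: [[-0.89, -0.026, 0.456], [-0.024, 1.0, 0.011], [-0.456, -0.002, -0.89]]
contact_force: [29.0, -1.2, -31.2]
finger_gap: 0.0311
grip_force: 85.5
```

```bash
python3 - <<'E'
from h import *
o=env.get_obs();print(o["tool_pos"],o["contact_force"])
W,c=grab("wrist");S,cs=grab("scene")
cv2.imwrite("pics/w3.png",np.hstack([cv2.resize(W,(400,300)),cv2.resize(S[200:350,210:410],(400,300),interpolation=2)]))
T,c=grab("top");hsv=cv2.cvtColor(T,cv2.COLOR_BGR2HSV);m=cv2.inRange(hsv,(6,170,120),(15,255,255));m[:,:235]=0;m[:,305:]=0;m[:120]=0;m[240:]=0
n,l,s,ce=cv2.connectedComponentsWithStats(m);print([(ce[i].round(1),s[i][4]) for i in range(1,n) if s[i][4]>4])
E
```

```text
[ 0.66290502 -0.01318105  0.23480152] [ 29.00239216  -1.21361139 -31.24259154]
[(array([285.5, 218.5]), np.int32(24))]
```

View pics/w3.png

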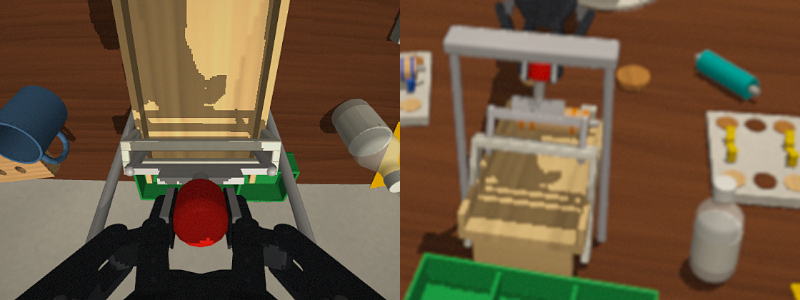

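At the stop: 43 N against the pull, and the orange bands now show at the front of the rack, top view (285,218). I'll hold a bit longer, then ease back.

{"api": "apply_moves", "payload": {
  "commands": [
    {"slide": [0.7, 0, -1.4], "turn": [0, 0, 0], "hand": 0.2},
    {"slide": [0, 0, 0], "turn": [0, 0, 0], "hand": 0.2},
    {"slide": [0, 0, 0], "turn": [0, 0, 0], "hand": 0.2},
    {"slide": [0, 0, 0], "turn": [0, 0, 0], "hand": 0.2},
    {"slide": [0, 0, 0], "turn": [0, 0, 0], "hand": 0.2},
    {"slide": [0, 0, 0], "turn": [0, 0, 0], "hand": 0.2},
    {"slide": [0, 0, 0], "turn": [0, 0, 0], "hand": 0.2},
    {"slide": [0, 0, 0], "turn": [0, 0, 0], "hand": 0.2},
    {"slide": [0, 0, 0], "turn": [0, 0, 0], "hand": 0.2},
    {"slide": [0, 0, 0], "turn": [0, 0, 0], "hand": 0.2}
  ]
}}

```text
t: 7.82
tool_pos: [0.663, -0.0132, 0.2346]
ee_rot: [[-0.89, -0.026, 0.456], [-0.024, 1.0, 0.011], [-0.456, -0.001, -0.89]]
contact_force: [18.3, -0.9, -18.2]
finger_gap: 0.0315
grip_force: 87.3
```

{"api": "apply_moves", "payload": {
  "commands": [
    {"slide": [2.7, 0, -5.3], "turn": [0, 0, 0], "hand": 0.2},
    {"slide": [2.7, 0.1, -5.3], "turn": [0, 0, 0], "hand": 0.2},
    {"slide": [2.7, 0, -5.3], "turn": [0, 0, 0], "hand": 0.2},
    {"slide": [2.7, 0.1, -5.3], "turn": [0, 0, 0], "hand": 0.2},
    {"slide": [2.7, 0, -5.3], "turn": [0, 0, 0], "hand": 0.2},
    {"slide": [2.7, 0.1, -5.3], "turn": [0, 0, 0], "hand": 0.2},
    {"slide": [2.7, 0, -5.3], "turn": [0, 0, 0], "hand": 0.2},
    {"slide": [2.7, 0.1, -5.3], "turn": [0, 0, 0], "hand": 0.2},
    {"slide": [2.2, 0, -4.4], "turn": [0, 0, 0], "hand": 0.2},
    {"slide": [1.8, 0.1, -3.5], "turn": [0, 0, 0], "hand": 0.2},
    {"slide": [0.9, 0, -1.8], "turn": [0, 0, 0], "hand": 0.2},
    {"slide": [0, 0, 0], "turn": [0, 0, 0], "hand": 0.2}
  ]
}}

```text
t: 9.32
tool_pos: [0.6889, -0.0125, 0.1839]
ee_rot: [[-0.89, -0.027, 0.456], [-0.024, 1.0, 0.012], [-0.456, -0.0, -0.89]]
contact_force: [4.8, -0.8, -4.1]
finger_gap: 0.031
grip_force: 89.2
```

{"api": "apply_moves", "payload": {
  "commands": [
    {"slide": [0.9, 0, -1.8], "turn": [0, 0, 0], "hand": 0.2},
    {"slide": [0.7, 0, -1.4], "turn": [0, 0, 0], "hand": 0.2},
    {"slide": [0.4, 0, -0.8], "turn": [0, 0, 0], "hand": 0.2},
    {"slide": [0, 0, 0], "turn": [0, 0, 0], "hand": 0.2},
    {"slide": [0, 0, 0], "turn": [0, 0, 0], "hand": 0.2}
  ]
}}

```text
t: 9.95
tool_pos: [0.6905, -0.0125, 0.181]
ee_rot: [[-0.89, -0.027, 0.456], [-0.024, 1.0, 0.012], [-0.456, 0.0, -0.89]]
contact_force: [-1.6, -0.4, 5.7]
finger_gap: 0.0314
grip_force: 90.6
```

The force has reversed to 6 N pushing inward, so the gate is home. Now I open and back out along the axis.

{"api": "apply_moves", "payload": {
  "commands": [
    {"slide": [0, 0, 0], "turn": [0, 0, 0], "hand": 1},
    {"slide": [0, 0, 0], "turn": [0, 0, 0], "hand": 1},
    {"slide": [0, 0, 0], "turn": [0, 0, 0], "hand": 1},
    {"slide": [0, 0, 0], "turn": [0, 0, 0], "hand": 1},
    {"slide": [0, 0, 0], "turn": [0, 0, 0], "hand": 1},
    {"slide": [-8, 0, 16], "turn": [0, 0, 0], "hand": 1},
    {"slide": [-16, 0, 32], "turn": [0, 0, 0], "hand": 1},
    {"slide": [-20, 0, 40], "turn": [0, 0, 0], "hand": 1},
    {"slide": [-40, 0, 35], "turn": [0, 0.0, 0], "hand": 1},
    {"slide": [-50, 0, 10], "turn": [0, 0, 0], "hand": 1},
    {"slide": [0, 0, 0], "turn": [0, 0, 0], "hand": 1},
    {"slide": [0, 0, 0], "turn": [0, 0, 0], "hand": 1}
  ]
}}

```text
t: 11.45
tool_pos: [0.5566, -0.0123, 0.3141]
ee_rot: [[-0.889, -0.027, 0.457], [-0.023, 1.0, 0.013], [-0.457, 0.0, -0.889]]
contact_force: [0.8, 0.4, 0.9]
finger_gap: 0.085
grip_force: 0.0
```

```bash
python3 - <<'E'
from h import *
print(env.get_obs()["tool_pos"])
W,cw=grab("wrist");T,ct=grab("top");S,cs=grab("scene")
np.save("cw4.npy",cw,allow_pickle=True);cv2.imwrite("pics/w4.png",W)
for n,im,c in(("w",W,cw),("t",T,ct),("s",S,cs)):
    hsv=cv2.cvtColor(im,cv2.COLOR_BGR2HSV);m=cv2.inRange(hsv,(6,170,110),(15,255,255))
    k,l,s,ce=cv2.connectedComponentsWithStats(m)
    print(n,[(ce[i].round(1).tolist(),s[i].tolist(),onz(c,*ce[i],.075).round(4).tolist()) for i in range(1,k) if s[i][4]>8 and np.linalg.norm(onz(c,*ce[i],.075)[:2]-[.55,-.02])<.12])
    m=cv2.inRange(hsv,(0,180,60),(5,255,255));k,l,s,ce=cv2.connectedComponentsWithStats(m)
    print("red",[(ce[i].round(1).tolist(),onz(c,*ce[i],.181).round(4).tolist()) for i in range(1,k) if s[i][4]>60])
E
```

```text
[ 0.55661891 -0.0122862   0.31410113]
w [([243.3, 60.3], [240, 44, 8, 33, 204], [0.543, -0.048, 0.075]), ([308.8, 53.7], [305, 44, 8, 22, 134], [0.5354, 0.013, 0.075]), ([327.3, 65.9], [323, 47, 9, 40, 233], [0.5462, 0.0316, 0.075]), ([224.3, 61.7], [221, 48, 8, 30, 188], [0.5447, -0.0661, 0.075]), ([308.1, 77.8], [305, 69, 7, 18, 106], [0.5584, 0.0143, 0.075])]
red [([276.5, 246.2], [0.6887, -0.0132, 0.181])]
t [([279.5, 218.7], [279, 213, 2, 12, 23], [0.5514, -0.047, 0.075]), ([285.5, 218.7], [285, 213, 2, 12, 23], [0.5517, -0.0644, 0.075])]
red [([267.1, 161.9], [0.6909, -0.012, 0.181]), ([96.4, 336.1], [0.214, 0.422, 0.181])]
s [([295.4, 234.8], [288, 234, 18, 3, 23], [0.4405, -0.0074, 0.075]), ([306.5, 241.0], [303, 240, 8, 3, 10], [0.4682, 0.0339, 0.075]), ([290.0, 252.0], [279, 247, 22, 16, 64], [0.5358, -0.0081, 0.075]), ([271.1, 258.0], [269, 252, 7, 13, 39], [0.5769, -0.0591, 0.075]), ([295.3, 263.2], [295, 259, 2, 8, 12], [0.5868, 0.0178, 0.075]), ([301.5, 264.5], [301, 262, 2, 6, 12], [0.5894, 0.037, 0.075])]
red [([447.5, 233.1], [0.4983, 0.4433, 0.181]), ([278.2, 255.0], [0.6905, -0.0117, 0.181])]
```

View pics/w4.png

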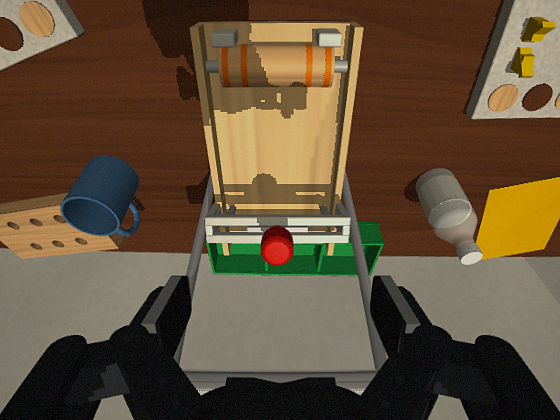

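The wrist view shows the orange-banded roller lying against the end stops, centred at about (276,65), with its outer bands at columns 224 and 327. The knob at (277,246) triangulates to its home position.

```bash
python3 - <<'E'
from h import *
W=cv2.imread("pics/w4.png");cw=np.load("cw4.npy",allow_pickle=True).item()
# axle ends: steel tips at (208..,66),(345,67)
L,Rr=onz(cw,213,66.5,.058),onz(cw,341,67,.058);d=Rr-L;print("axle",L.round(4),Rr.round(4),"mid",((L+Rr)/2).round(4),"yaw",np.arctan2(-d[0],d[1]))
print("sil",onz(cw,276,65.5,.060),env.get_obs()["q"])
for s in(1,-1):
    yaw=.03; y=s*np.array([np.cos(yaw),np.sin(yaw),0]);z=np.array([0,0,-1.]);Rt=np.c_[np.cross(y,z),y,z];go(np.array([.555,-.0172,.20]),Rt)
E
```

```text
axle [ 0.5561 -0.0807  0.058 ] [0.5533 0.0482 0.058 ] mid [ 0.5547 -0.0162  0.058 ] yaw 0.021834945225235627
sil [ 0.55313191 -0.0172534   0.06      ] [-0.21641226 -0.01027156  0.18974686  2.11401446  0.00372392  0.56537822
  1.56865828]
slide mm [  -1.9   -4.9 -112.7] turn [ 0.3597  0.3803 -1.5357]
slide mm [  -1.9   -4.9 -112.7] turn [-0.3806  0.3601  1.5421]
```

{"api": "apply_moves", "payload": {
  "commands": [
    {"slide": [0, 0, 0], "turn": [0.036, 0.038, -0.154], "hand": 1},
    {"slide": [0, 0, 0], "turn": [0.036, 0.038, -0.154], "hand": 1}
  ]
}}

```text
t: 11.85
tool_pos: [0.5566, -0.0125, 0.312]
ee_rot: [[-0.881, 0.285, 0.377], [0.287, 0.957, -0.053], [-0.376, 0.061, -0.925]]
contact_force: [0.5, 1.1, 0.7]
finger_gap: 0.0851
grip_force: 0.0
```

```bash
python3 -c "
from h import *
print(env.get_obs()['q'])"
```

```text
[-0.23599834  0.02963485  0.16453762  2.04790247  0.11956159  0.6857173
  1.11847965]
```

{"api": "apply_moves", "payload": {
  "commands": [
    {"slide": [0, 0, 0], "turn": [0.036, 0.038, -0.154], "hand": 1},
    {"slide": [0, 0, 0], "turn": [0.036, 0.038, -0.154], "hand": 1},
    {"slide": [0, 0, 0], "turn": [0.036, 0.038, -0.154], "hand": 1},
    {"slide": [0, 0, 0], "turn": [0.036, 0.038, -0.154], "hand": 1},
    {"slide": [0, 0, 0], "turn": [0.036, 0.038, -0.154], "hand": 1},
    {"slide": [0, 0, 0], "turn": [0.036, 0.038, -0.154], "hand": 1},
    {"slide": [0, 0, 0], "turn": [0.036, 0.038, -0.154], "hand": 1},
    {"slide": [0, 0, 0], "turn": [0.036, 0.038, -0.154], "hand": 1},
    {"slide": [0, 0, 0], "turn": [0, 0, 0], "hand": 1},
    {"slide": [0, 0, 0], "turn": [0, 0, 0], "hand": 1}
  ]
}}

```text
t: 13.1
tool_pos: [0.5563, -0.0123, 0.3119]
ee_rot: [[-0.029, 1.0, -0.001], [1.0, 0.029, -0.001], [-0.001, -0.001, -1.0]]
contact_force: [-0.4, -0.4, 0.0]
finger_gap: 0.0857
grip_force: 0.0
```

```bash
cat >> h.py <<'E'
def Rd(yaw):
    y=np.array([np.cos(yaw),np.sin(yaw),0]);z=np.array([0,0,-1.]);return np.c_[np.cross(y,z),y,z]
E
python3 - <<'E'
from h import *
go(np.array([.555,-.017,.071]),Rd(.027))
W,c=grab("wrist");cv2.imwrite("pics/w5.png",W)
hsv=cv2.cvtColor(W,cv2.COLOR_BGR2HSV);m=cv2.inRange(hsv,(6,170,110),(15,255,255))
k,l,s,ce=cv2.connectedComponentsWithStats(m)
for i in range(1,k):
  X=onz(c,*ce[i],.075)
  if s[i][4]>30 and np.linalg.norm(X[:2]-[.55,-.02])<.1: print(ce[i].round(1),s[i],X.round(4))
print(proj(c,np.array([.555,-.017,.058])),np.round(c["cam_to_world"],3).tolist())
E
```

```text
slide mm [  -1.3   -4.7 -240.9] turn [ 0.0012 -0.0011 -0.0017]
[207.9 129.4] [206 110   5  39  79] [0.4755 0.0413 0.075 ]
[216. 162.] [213 126   7  72 213] [0.4833 0.0054 0.075 ]
[266.4 139.3] [261 136  13   7  66] [0.5396 0.0321 0.075 ]
[288.2 139.4] [280 136  16   7  83] [0.5637 0.0327 0.075 ]
[208.9 173.4] [206 150   7  50 126] [ 0.4747 -0.0078  0.075 ]
[279.1 155.6] [261 152  35   8 154] [0.5542 0.0145 0.075 ]
[278.  208.6] [262 203  33  10 170] [ 0.5545 -0.0478  0.075 ]
[278.3 222.9] [263 218  32   9 159] [ 0.5554 -0.0659  0.075 ]
[279.17499415 179.7117727 ] [[1.0, 0.027, 0.008, 0.554], [0.028, -0.945, -0.327, 0.071], [-0.001, 0.327, -0.945, 0.433], [0.0, 0.0, 0.0, 1.0]]
```

View pics/w5.png

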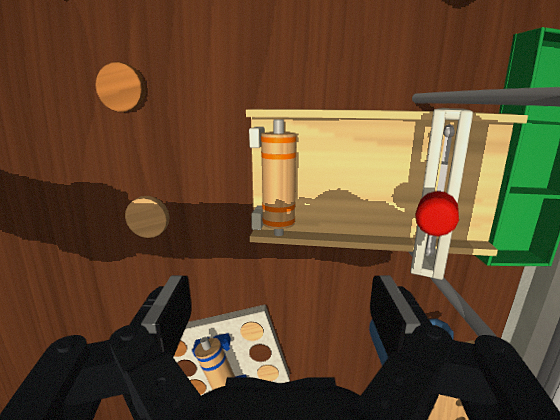

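The roller lies at about (279,180), with outer bands at rows 139 and 223, which gives a centre of (0.555, -0.017). The end stops are at (257,137) and (257,218), so the gap between them is clear for the finger.

{"api": "apply_moves", "payload": {
  "commands": [
    {"slide": [-1, -4, -30], "turn": [0, 0, 0], "hand": 1},
    {"slide": [0, 0, -45], "turn": [0, 0, 0], "hand": 1},
    {"slide": [0, 0, -45], "turn": [0, 0, 0], "hand": 1},
    {"slide": [0, 0, -40], "turn": [0, 0, 0], "hand": 1},
    {"slide": [0, 0, -30], "turn": [0, 0, 0], "hand": 1},
    {"slide": [0, 0, -20], "turn": [0, 0, 0], "hand": 1},
    {"slide": [0, 0, -15], "turn": [0, 0, 0], "hand": 1},
    {"slide": [0, 0, -14], "turn": [0, 0, 0], "hand": 1},
    {"slide": [0, 0, 0], "turn": [0, 0, 0], "hand": 1},
    {"slide": [0, 0, 0], "turn": [0, 0, 0], "hand": 1}
  ]
}}

```text
t: 14.4
tool_pos: [0.5557, -0.0164, 0.0743]
ee_rot: [[-0.026, 1.0, 0.001], [1.0, 0.026, -0.0], [-0.0, 0.001, -1.0]]
contact_force: [0.3, -0.6, -0.1]
finger_gap: 0.0853
grip_force: 0.0
```

{"api": "apply_moves", "payload": {
  "commands": [
    {"slide": [0, 0, 0], "turn": [0, 0, 0], "hand": 0.5},
    {"slide": [0, 0, 0], "turn": [0, 0, 0], "hand": 0.4},
    {"slide": [0, 0, 0], "turn": [0, 0, 0], "hand": 0.3},
    {"slide": [0, 0, 0], "turn": [0, 0, 0], "hand": 0.3},
    {"slide": [0, 0, 0], "turn": [0, 0, 0], "hand": 0.3},
    {"slide": [0, 0, 0], "turn": [0, 0, 0], "hand": 0.3}
  ],
  "grip_force": 40
}}

```text
t: 15.15
tool_pos: [0.5551, -0.0164, 0.0744]
ee_rot: [[-0.026, 1.0, -0.001], [1.0, 0.026, -0.0], [-0.0, -0.001, -1.0]]
contact_force: [-2.0, -0.1, 6.4]
finger_gap: 0.0386
grip_force: 39.7
```

{"api": "apply_moves", "payload": {
  "commands": [
    {"slide": [0, 0, 5], "turn": [0, 0, 0], "hand": 0.3},
    {"slide": [0, 0, 5], "turn": [0, 0, 0], "hand": 0.3},
    {"slide": [0, 0, 10], "turn": [0, 0, 0], "hand": 0.3},
    {"slide": [0, 0, 20], "turn": [0, 0, 0], "hand": 0.3},
    {"slide": [0, 0, 30], "turn": [0, 0, 0], "hand": 0.3},
    {"slide": [0, 0, 0], "turn": [0, 0, 0], "hand": 0.3}
  ]
}}

```text
t: 15.9
tool_pos: [0.5573, -0.0165, 0.1466]
ee_rot: [[-0.026, 1.0, 0.005], [1.0, 0.026, -0.0], [-0.0, 0.005, -1.0]]
contact_force: [0.0, -0.0, -1.0]
finger_gap: 0.0386
grip_force: 40.4
```

```bash
python3 - <<'E'
from h import *
o=env.get_obs();print(o["tool_pos"],o["contact_force"],o["finger_gap"],o["grip_force"])
W,c=grab("wrist");cv2.imwrite("pics/w6.png",W)
hsv=cv2.cvtColor(W,cv2.COLOR_BGR2HSV);m=cv2.inRange(hsv,(6,170,110),(15,255,255))
k,l,s,ce=cv2.connectedComponentsWithStats(m)
for i in range(1,k):
  X=onz(c,*ce[i],o["tool_pos"][2])
  if s[i][4]>30 and np.linalg.norm(X[:2]-[.55,-.02])<.1: print(ce[i].round(1),s[i],X.round(4))
E
```

```text
[ 0.55733981 -0.01646178  0.14662664] [ 0.04904714 -0.04276545 -0.99185798] 0.038584373178156585 40.40642738342285
[280.6 196.2] [ 234  183   93   24 1304] [0.5565 0.032  0.1466]
[279.9 238.7] [ 236  222   89   28 1219] [0.5567 0.0138 0.1466]
[280.3 358.8] [246 345  70  23 665] [ 0.5584 -0.0497  0.1466]
```

View pics/w6.png

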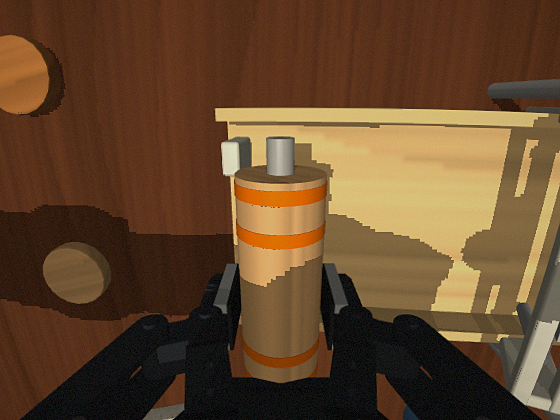

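The roller is held level between the pads and its inner bands at rows 239 and 359 show it centred to about 1 mm, with the rack clear below. On the way to the cradle I'll measure the yellow blocks with the wrist camera.

{"api": "apply_moves", "payload": {
  "commands": [
    {"slide": [0, 0, 40], "turn": [0, 0, 0], "hand": 0.3},
    {"slide": [-6, 36, 40], "turn": [0, 0, 0], "hand": 0.3},
    {"slide": [-6, 36, 30], "turn": [0, 0, 0.013], "hand": 0.3},
    {"slide": [-6, 36, 10], "turn": [0, 0, 0.013], "hand": 0.3},
    {"slide": [-6, 36, 0], "turn": [0, 0, 0.013], "hand": 0.3},
    {"slide": [-6, 36, 0], "turn": [0, 0, 0.013], "hand": 0.3},
    {"slide": [0, 36, 0], "turn": [0, 0, 0], "hand": 0.3},
    {"slide": [0, 0, 0], "turn": [0, 0, 0], "hand": 0.3},
    {"slide": [0, 0, 0], "turn": [0, 0, 0], "hand": 0.3}
  ]
}}

```text
t: 17.08
tool_pos: [0.5248, 0.1987, 0.2628]
ee_rot: [[-0.077, 0.997, -0.002], [0.997, 0.077, -0.002], [-0.002, -0.002, -1.0]]
contact_force: [0.8, -0.2, -1.4]
finger_gap: 0.0391
grip_force: 40.6
```

```bash
cat > y.py <<'E'
from h import *
o=env.get_obs();W,c=grab("wrist");cv2.imwrite("pics/w7.png",W)
hsv=cv2.cvtColor(W,cv2.COLOR_BGR2HSV);m=cv2.inRange(hsv,(22,150,80),(34,255,255))
k,l,s,ce=cv2.connectedComponentsWithStats(m)
for i in range(1,k):
  X=onz(c,*ce[i],.036)
  if s[i][4]>15 and np.linalg.norm(X[:2]-[.527,.302])<.12: print("yel",ce[i].round(1),s[i],X.round(4))
m=cv2.inRange(hsv,(0,0,140),(180,55,255));k,l,s,ce=cv2.connectedComponentsWithStats(m)
for i in range(1,k):
  if s[i][4]>3000: print("white",ce[i].round(1),s[i]); 
cn=cv2.findContours(m,0,2)[0]
for q in cn:
  if cv2.contourArea(q)>3000:
    h=cv2.convexHull(q);a=cv2.approxPolyDP(h,6,True)[:,0];print([(p.tolist(),onz(c,*p.astype(float),.02).round(4)[:2].tolist()) for p in a])
print(o["tool_pos"],o["finger_gap"],o["grip_force"],o["contact_force"])
E
python3 y.py
```

```text
yel [271.7  36.3] [259  26  27  20 444] [0.5048 0.3439 0.036 ]
yel [305.7  35.7] [292  26  28  20 443] [0.538  0.3471 0.036 ]
yel [272.8 128.8] [261 122  25  15 338] [0.5122 0.2547 0.036 ]
yel [304.5 128.6] [292 122  26  15 344] [0.5456 0.2575 0.036 ]
white [288.1  77.8] [  195     7   187   148 17520]
[([381, 9], [0.6127, 0.3822]), ([370, 154], [0.624, 0.2345]), ([205, 154], [0.4369, 0.2199]), ([197, 9], [0.4267, 0.3675])]
[0.52475265 0.19869871 0.26275341] 0.039125559115708336 40.59431612491608 [ 0.81732757 -0.17367478 -1.41674381]
```

{"api": "apply_moves", "payload": {
  "commands": [
    {"slide": [1, 35, 0], "turn": [0, 0, 0], "hand": 0.3},
    {"slide": [0, 35, -10], "turn": [0, 0, 0], "hand": 0.3},
    {"slide": [0, 33, -30], "turn": [0, 0, 0], "hand": 0.3},
    {"slide": [0, 0, -40], "turn": [0, 0, 0], "hand": 0.3},
    {"slide": [0, 0, -40], "turn": [0, 0, 0], "hand": 0.3},
    {"slide": [0, 0, -30], "turn": [0, 0, 0], "hand": 0.3},
    {"slide": [0, 0, -25], "turn": [0, 0, 0], "hand": 0.3},
    {"slide": [0, 0, 0], "turn": [0, 0, 0], "hand": 0.3},
    {"slide": [0, 0, 0], "turn": [0, 0, 0], "hand": 0.3}
  ]
}}

```text
t: 18.25
tool_pos: [0.5272, 0.302, 0.0896]
ee_rot: [[-0.076, 0.997, 0.001], [0.997, 0.076, -0.0], [-0.0, 0.001, -1.0]]
contact_force: [0.8, 0.3, -0.4]
finger_gap: 0.0383
grip_force: 40.6
```

```bash
python3 -c "
from h import *
go(np.array([.526,.3022,.065]),Rd(.077));print(env.get_obs()['contact_force'])"
```

```text
slide mm [ -1.2   0.2 -24.6] turn [0.0002 0.0007 0.0006]
[ 0.77455741  0.30870248 -0.44343615]
```

{"api": "apply_moves", "payload": {
  "commands": [
    {"slide": [-1, 0, -8], "turn": [0, 0, 0], "hand": 0.3},
    {"slide": [0, 0, -7], "turn": [0, 0, 0], "hand": 0.3},
    {"slide": [0, 0, -5], "turn": [0, 0, 0], "hand": 0.3},
    {"slide": [0, 0, -2], "turn": [0, 0, 0], "hand": 0.3},
    {"slide": [0, 0, 0], "turn": [0, 0, 0], "hand": 0.3},
    {"slide": [0, 0, 0], "turn": [0, 0, 0], "hand": 0.3}
  ]
}}

```text
t: 19.0
tool_pos: [0.5254, 0.3027, 0.0669]
ee_rot: [[-0.078, 0.997, -0.0], [0.997, 0.078, -0.0], [-0.0, -0.0, -1.0]]
contact_force: [-0.3, 0.3, -1.4]
finger_gap: 0.0382
grip_force: 40.6
```

{"api": "apply_moves", "payload": {
  "commands": [
    {"slide": [0, 0, -1], "turn": [0, 0, 0], "hand": 0.3},
    {"slide": [0, 0, -1], "turn": [0, 0, 0], "hand": 0.3},
    {"slide": [0, 0, 0], "turn": [0, 0, 0], "hand": 0.3}
  ]
}}

```text
t: 19.38
tool_pos: [0.5255, 0.3027, 0.0661]
ee_rot: [[-0.078, 0.997, 0.0], [0.997, 0.078, 0.0], [0.0, 0.0, -1.0]]
contact_force: [-3.1, -1.8, 9.1]
finger_gap: 0.0384
grip_force: 41.6
```

It made contact at the expected height (TCP z 0.066, 9 N up). Releasing and moving up.

{"api": "apply_moves", "payload": {
  "commands": [
    {"slide": [0, 0, 0], "turn": [0, 0, 0], "hand": 0.5},
    {"slide": [0, 0, 0], "turn": [0, 0, 0], "hand": 0.7},
    {"slide": [0, 0, 0], "turn": [0, 0, 0], "hand": 1},
    {"slide": [0, 0, 0], "turn": [0, 0, 0], "hand": 1},
    {"slide": [0, 0, 0], "turn": [0, 0, 0], "hand": 1},
    {"slide": [0, 0, 20], "turn": [0, 0, 0], "hand": 1},
    {"slide": [0, 0, 40], "turn": [0, 0, 0], "hand": 1},
    {"slide": [0, 0, 50], "turn": [0, 0, 0], "hand": 1},
    {"slide": [0, -40, 50], "turn": [0, 0, 0], "hand": 1},
    {"slide": [0, -50, 30], "turn": [0, 0, 0], "hand": 1},
    {"slide": [0, 0, 0], "turn": [0, 0, 0], "hand": 1},
    {"slide": [0, 0, 0], "turn": [0, 0, 0], "hand": 1}
  ]
}}

```text
t: 20.88
tool_pos: [0.5252, 0.2139, 0.2548]
ee_rot: [[-0.077, 0.997, 0.001], [0.997, 0.077, 0.001], [0.001, 0.001, -1.0]]
contact_force: [-0.6, 0.7, 0.4]
finger_gap: 0.0849
grip_force: 0.0
```

```bash
python3 - <<'E'
from h import *
W,c=grab("wrist");cv2.imwrite("pics/w8.png",W)
hsv=cv2.cvtColor(W,cv2.COLOR_BGR2HSV)
for n,lo,hi,z in(("org",(6,180,110),(14,255,255),.066),("yel",(22,150,80),(34,255,255),.036)):
  m=cv2.inRange(hsv,lo,hi);k,l,s,ce=cv2.connectedComponentsWithStats(m)
  for i in range(1,k):
    X=onz(c,*ce[i],z)
    if s[i][4]>25 and np.linalg.norm(X[:2]-[.527,.302])<.08: print(n,ce[i].round(1),s[i],X.round(4))
T,ct=grab("top");hsv=cv2.cvtColor(T,cv2.COLOR_BGR2HSV);m=cv2.inRange(hsv,(0,180,60),(5,255,255));k,l,s,ce=cv2.connectedComponentsWithStats(m);print([ce[i].round(1) for i in range(1,k) if s[i][4]>60])
E
```

```text
org [222.6  54.7] [206  37  34  37 181] [0.4648 0.3349 0.066 ]
org [269.6  40.9] [265  37  11   9  60] [0.5057 0.3491 0.066 ]
org [301.6  40.3] [294  36  15  10  91] [0.5338 0.3518 0.066 ]
org [269.5  62.6] [266  59  10   8  55] [0.5069 0.3312 0.066 ]
org [301.6  62.1] [294  58  14   9  80] [0.5355 0.3339 0.066 ]
org [212.4  91.2] [209  85  10  14  30] [0.4563 0.3032 0.066 ]
org [230.2 105. ] [211  85  30  33  99] [0.4731 0.2921 0.066 ]
org [337.1  91.2] [332  84  16  17  34] [0.5702 0.3118 0.066 ]
org [355.9 110.9] [350 106  12  10  28] [0.5899 0.296  0.066 ]
org [226.3 144.5] [212 128  31  32 182] [0.4705 0.2555 0.066 ]
org [270.  132.2] [267 129   8   7  44] [0.5115 0.2702 0.066 ]
org [301.5 132. ] [295 128  12   8  62] [0.5411 0.2726 0.066 ]
org [271.8 150.7] [267 147  14   8  53] [0.5144 0.2529 0.066 ]
org [300.5 150.7] [290 147  17   8  71] [0.5419 0.2549 0.066 ]
yel [260.4  51. ] [256  43  10  17 157] [0.4962 0.3445 0.036 ]
yel [312.8  50.7] [308  43  10  16 149] [0.5469 0.3487 0.036 ]
yel [262.3 145. ] [258 138   9  15 125] [0.5036 0.2537 0.036 ]
yel [310.9 145. ] [307 138   9  15 127] [0.5545 0.2577 0.036 ]
[array([267.1, 161.9]), array([ 96.5, 336.2])]
```

```bash
python3 -c "
from h import *
print(env.job_done())"
```

```text
the job is handed in; nothing more can be done
None
```

The job is handed in, at about 21 s of the 59 s allowed, with no verdict returned: the gate was pulled to its stop and eased home, and by my last measurements the orange-banded roller lies in the yellow cradle about 1 mm off centre lengthwise, with the arm clear.

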